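# Take the lift-out front panel off the pet carry box and stand it to dry

### The job

The small-pet carry box has just been washed and has to air with its front open. Swing the wooden turn button aside so it no longer holds the front panel down, draw the panel straight up out of its grooves by its top edge, and lower it, not drop it, into a free slot of the wooden drying rack so that it stands on edge on both rails. Leave the cooling stone already in the rack and the wooden tunnel where they are.

Things in the scene. Friction and masses are not known exactly. Their poses are not given: they have to be found in the camera images.
- carry_box: White wooden pet carry box, 150 deep (x) x 204 wide (y) mm, fixed. Origin: centre of underside, z up, open front to its -x. Two 30 mm square front posts (x -75 to -45, inner faces y = +-71 mm), tops at z = 150 mm. Roof behind them (x -45 to +75), top at z = 112 mm; on it at x = +35 a carry handle, 110 mm along y, up to z = 145 mm.
- panel: Loose plywood front panel with vent slits, 8 thick (x) x 160 wide (y) x 140 high (z) mm, 120 g. Origin: centre of its lower edge, z up. At the start it is fully down in the grooves, axes as the box, lower edge at box z = 10 mm on the floor board, top edge level with the post tops, 38 mm of it free above the roof, its front face free. Play 1.5 mm each way in thickness, 2 mm at each end.
- turn_button (a joint): Angle (rad) of the dark wooden turn button on the box's left (+y) post. 0: pointing along the box's -y, over the panel's top edge, locking it down. Positive: free end swung to the box's front (-x); negative: to its back. Turns either way to 1.7, lightly (0.5 N at the free end), and stays where left; from 1.3 either way it clears the panel. Starts within 0.3 of 0.
- button_tip (a point): Point on the turn button, 46 mm from its screw axis towards the free end, at mid height.
- rack: Fixed wooden drying rack. Origin: centre of underside, z up. Two rails along x, 125 long, 18 wide, centred at y = +-45 mm, tops at z = 30 mm. Each has four upright round-ended 10 mm dowels at x = -45, -15, 15, 45 mm, up to z = 90 mm: three slots 20 mm wide centred at x = -30 (taken by the stone), 0 and 30 mm. A panel in a slot spans both rails along y and may lean by 0.2 rad.
- stone: Marble cooling stone, 14 thick (x) x 120 wide (y) x 85 high (z) mm, 0.4 kg, standing on edge in the rack's slot at x = -30 mm, top at z = 115 mm of the rack. Origin: centre of its lower edge. To be left alone.
- tunnel: Pale wooden tunnel piece, a tube 72 mm across and 110 mm long (x) on two runners, 76 mm high, on the shelf. Origin: centre of its underside. To be left alone.
- groove_top (a point): Fixed point of the box midway between its posts at the height of their tops (box x = -60, y = 0, z = 150 mm); axes as the box. The posts' facing vertical grooves, 11 mm wide (x) and 11 mm deep, open at the top, lie in the plane x = 0 of this point.
- button_pivot (a point): The vertical screw axis of the turn button, at the bar's mid height (box x = -60, y = +92, z = 158.5 mm). The bar is 14 wide x 14 mm high (box z 151.5 to 165.5 mm) and reaches 52 mm from this axis to its free end, 12 mm behind it.
There are look-alikes about, which are no part of the job. What is meant by the panel is not black or turquoise, and is the smaller of those in its own colour.

How it is judged:
By the outcome, as a careful person would: the job done as asked, in the order asked, and still so for the second after the job is handed in, with the robot touching nothing.
It also fails if it takes over 61 s, if anything falls off the work surface, if the arm or the gripper's body presses on something with over 40 N, if the wrist force passes 120 N, or if a joint passes its speed limit or range.

### The arm

A 6-joint arm with a two-finger parallel gripper is mounted at the origin on the work surface. World frame = base frame: x ahead of the robot, y to its left, z up, the work surface at z = 0. Lengths are in m, angles in rad, forces in N, time in s.
With the tool pointing down it reaches from about 0.35 to 0.8 m from the base axis. Payload 7.3 kg.
Tool frame: the origin (TCP) lies between the finger pads; the fingertips stand 25 mm ahead of it and the grasp point (between the pads) lies 6 mm ahead of it (r.tip_extent is the distance from the TCP to the fingertips, in m); z points along the fingers, y is the line along which they close (so a half turn about z gives the same grasp; the last joint's range is limited). The gripper opens to 85 mm and grips with 20 to 120 N. Pads are 22 mm wide; open, the fingers measure 114 mm over their backs; the gripper's body (76 mm by 85 mm) begins 54 mm behind the grasp point. The pads swing forward as they close: fully open they stand 13 mm farther back than shut.
Start: joints at [1.115, 0.342, 1.524, -0, 1.275, -0.146], TCP at [0.16, 0.5, 0.256] pointing down, gripper open.
Joint ranges: [-2.53, 2.53], [-0.77, 2.02], [0.04, 2.7], [-1, 4.14], [0.28, 2.66], [-3.11, 3.11]. Speed limits (rad/s): [2.57, 2.57, 3.14, 3.14, 3.14, 3.14].

### API

Orientations are given as a unit quaternion [x, y, z, w].
In Python, from workcell import r, command_gripper, optics gives the robot as it stands. The module is installed in compiled form; this text tells all that it offers. Calls block until the motion is done:
- r.reach(position, orientation): joint-space move of the TCP to a pose.
- r.move_straight(position, orientation=None, speed=0.15, max_force=None): straight line of the TCP; orientation=None keeps the orientation; speed is the mean speed in m/s. With max_force (N) it stops when the force on the tool has changed by that much, and returns True; else False.
- r.movej(angles): joint-space move.
- command_gripper(opening, force=None): finger opening in m; force is the grip in N (None keeps the last); returns when the fingers have stopped.
- r.hold(seconds).
- r.solve_ik(position, orientation): joint angles nearest the present ones, or None.
- r.read_state(): the state.
- optics.get_image(name): name is "side" or "top"; returns (picture, depth): 384x512x3 uint8, red, green, blue; 384x512 float32, m along the optical axis (not along the pixel's ray), 0 where there is no reading.
- optics.camera_model(name): a dict with "K" (3x3 intrinsics, pixels), "R" (3x3) and "t" (3): a world point X has camera coordinates R X + t. Camera axes: x right, y down, z forward; pixel columns grow to the right and rows downward; lengths in m; the calibration is good to about 2 mm. A picture is of the moment at which its call begins. camera_model takes no time and is no camera call.
A pose or a line that the arm cannot do raises r.PlanningError and nothing moves.
- r.finish_job(): hands the job in; it is judged then, once.
The state is a dict: "time_s": time; "joint_positions": joint angles; "dq": joint speeds; "tau": joint torques, N m; "eef_pos": TCP position; "eef_rot": TCP orientation; "contact_force": force on the tool from outside, world axes, zero at the start; "torque": the same for the moment, N m; "grip_width": finger opening in m; "grip_force": force on a finger pad.
Only numpy, scipy, OpenCV 4.12 (cv2) and the standard library are available. Lean on these libraries where they do the work, as an engineer would, in place of code of your own. Each camera call takes 0.05 s, during which the arm holds its last target. There are 200 camera calls.

## Working session

There is one attempt and no reset: what is moved stays moved. The work goes in short steps, each a Python script; the robot and the scene stay as the last script left them, time stands still between calls to the robot, and variables do not carry over. Pictures are saved under pics/ and viewed, at most 10 in all, crops included, and the job is handed in when it is done.

```bash
mkdir -p pics; python3 - <<'E'
from workcell import r, optics
import cv2, numpy as np
for n in ("side","top"):
    p,d=optics.get_image(n); m=optics.camera_model(n)
    cv2.imwrite(f"pics/{n}0.png",cv2.resize(p[:,:,::-1],(800,600),interpolation=cv2.INTER_CUBIC))
    np.savez(f"{n}0.npz",p=p,d=d,**m)
    print(n,m["K"].tolist(),"cam at",(-m["R"].T@m["t"]).round(3),"fwd",m["R"][2].round(3),(d>0).mean())
s=r.read_state(); print(s["time_s"],s["eef_rot"],r.tip_extent)
E
```

```text
side [[369.1194625494146, 0.0, 257.2793984549308], [0.0, 369.1194625494146, 197.49795378581155], [0.0, 0.0, 1.0]] cam at [ 0.046 -0.93   0.675] fwd [ 0.394  0.752 -0.528] 0.9961700439453125
top [[492.58234179387676, 0.0, 262.68114636638063], [0.0, 492.58234179387676, 192.309616795825], [0.0, 0.0, 1.0]] cam at [ 0.343 -0.114  1.542] fwd [ 0.087  0.017 -0.996] 0.9961191813151041
0.1 [ 1.54280255e-01  9.88026891e-01 -6.52748561e-04 -1.99711637e-04] 0.025
```

View pics/side0.png

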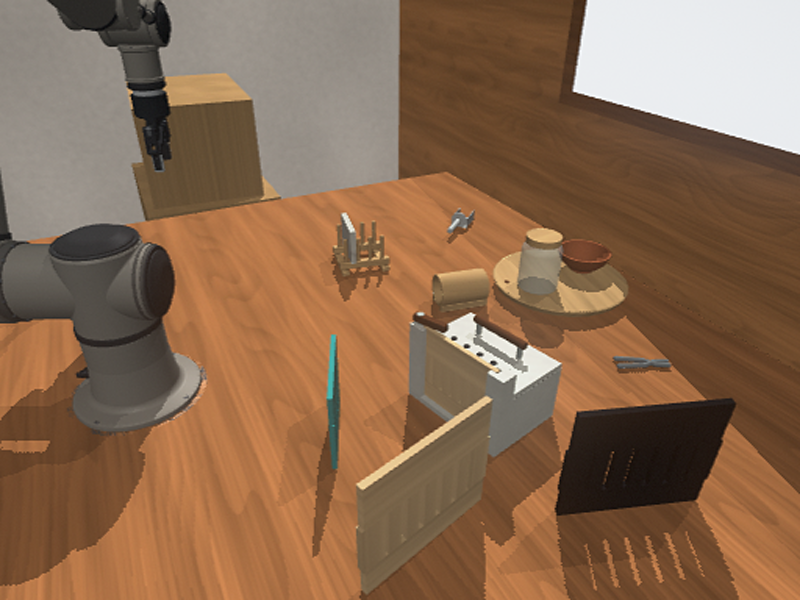

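View pics/top0.png

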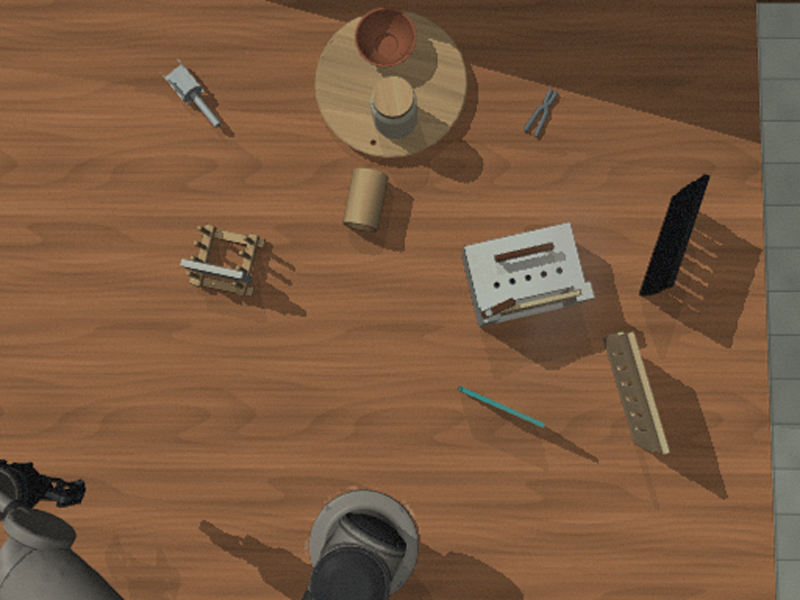

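The top view (800x600 picture) shows four panels:
- Pale one in the box grooves at (535,303).
- Larger pale one standing free at (635,395).
- Turquoise one at (500,407).
- Black one at (675,240).

The one meant is the pale one in the box, since it is the smaller of the two pale ones. The button is at (500,307), the rack at (225,260) and the stone at (212,268). I'll measure these and confirm the panel in an enlarged crop.

```bash
cat > h.py <<'E'
import numpy as np, cv2
def cloud(d,K,R,t):
    v,u=np.mgrid[0:d.shape[0],0:d.shape[1]]
    c=np.stack([(u-K[0,2])/K[0,0]*d,(v-K[1,2])/K[1,1]*d,d],-1)
    return (c-t)@R
def ray(u,v,z,K,R,t):
    w=R.T@np.array([(u-K[0,2])/K[0,0],(v-K[1,2])/K[1,1],1.]); o=-R.T@t
    return o+w*(z-o[2])/w[2]
E
python3 - <<'E'
import numpy as np,cv2
from h import *
f=np.load("top0.npz"); p=f["p"]; d=f["d"]; C=(f["K"],f["R"],f["t"])
X=cloud(d,*C); hsv=cv2.cvtColor(p,cv2.COLOR_RGB2HSV)
print("table z",np.median(X[220:240,150:250,2]))
def rect(mask,name,z):
    v,u=np.nonzero(mask); 
    P=np.array([ray(a,b,z,*C)[:2] for a,b in zip(u,v)],np.float32)
    print(name,len(u),"zmed",np.median(X[mask][:,2]).round(4),cv2.minAreaRect(P)); return P
box=np.zeros(d.shape,bool); box[138:212,290:388]=1
rk=np.zeros(d.shape,bool); rk[140:192,112:185]=1
Z=X[...,2]; white=hsv[...,1]<50
rect(box&white&(Z>.10)&(Z<.122)&(hsv[...,2]>110),"roof",.112)
rect(box&(Z>.14)&(Z<.156)&~white&(hsv[...,2]>90)&(hsv[...,0]>10),"panel",.15)
rect(box&(Z>.154)&(Z<.18),"button",.1655)
rect(rk&(Z>.1),"stone",.115)
rect(rk&(Z>.015)&(Z<.04),"rails",.03)
m=(rk&(Z>.06)&(Z<.1)&~white).astype(np.uint8)
n,_,s,c=cv2.connectedComponentsWithStats(m)
for i in range(1,n): print(s[i],c[i].round(1),ray(*c[i],.088,*C).round(4))
b=p[138:213,288:388]; k=p[135:195,110:190]
cv2.imwrite("pics/crop_box.png",cv2.resize(b[:,:,::-1],None,fx=8,fy=8,interpolation=cv2.INTER_CUBIC))
g=np.load("side0.npz"); q=g["p"]
a=cv2.resize(k[:,:,::-1],(533,400),interpolation=cv2.INTER_CUBIC)
cv2.imwrite("pics/crop_rack.png",a)
E
```

```text
table z -0.000735236591427352
roof 2450 zmed 0.1113 ((0.5269792675971985, -0.3038090169429779), (0.13789397478103638, 0.20355434715747833), 13.234015464782715)
panel 147 zmed 0.1489 ((0.5108285546302795, -0.3128697872161865), (0.10441498458385468, 0.15169991552829742), 12.894104957580566)
button 131 zmed 0.1637 ((0.46289023756980896, -0.31486931443214417), (0.03046887181699276, 0.20024904608726501), 13.74217414855957)
stone 223 zmed 0.1138 ((0.5442174673080444, 0.2614060640335083), (0.13011018931865692, 0.1771097034215927), 1.3019986152648926)
rails 422 zmed 0.0277 ((0.5529618859291077, 0.2756529152393341), (0.12097197026014328, 0.1242770254611969), 78.25289154052734)
[126 145   6   4  16] [128.4 146.3] [0.6058 0.3139 0.088 ]
[155 151   6   4  17] [157.4 152.4] [0.5876 0.2262 0.088 ]
[124 154   6   5  18] [126.3 155.9] [0.5766 0.3192 0.088 ]
[153 161   5   4  13] [155.2 162.3] [0.5577 0.232  0.088 ]
[122 164   5   3  12] [123.6 165.1] [0.5489 0.3266 0.088 ]
[118 171   5   2   5] [120.  171.6] [0.5292 0.3367 0.088 ]
[151 170   5   4  13] [152.8 171.3] [0.5306 0.2385 0.088 ]
[119 174   6   4  18] [121.6 175.2] [0.5183 0.3315 0.088 ]
[147 178   1   1   1] [147. 178.] [0.5104 0.2552 0.088 ]
[148 180   6   4  15] [150.5 181.4] [0.5002 0.2443 0.088 ]
```

View pics/crop_box.png

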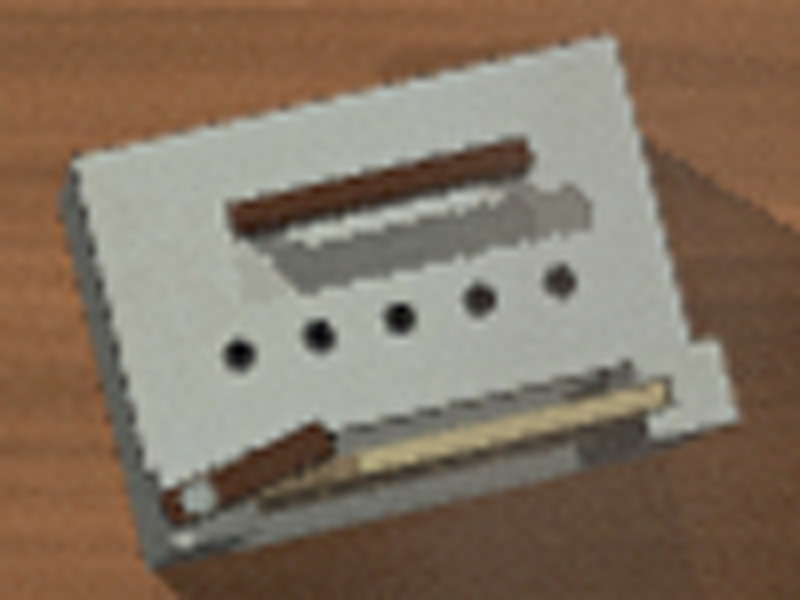

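View pics/crop_rack.png

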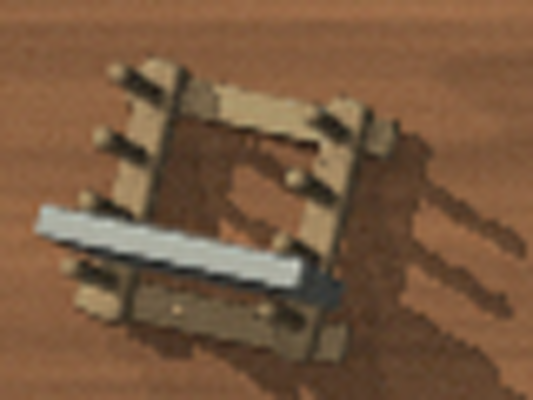

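The crop confirms the target: the pale panel lies in the box grooves, with its top strip running from crop (360,460) to (668,392), and it is smaller than the pale one standing free. The button runs from its screw at (197,497) to its tip at (325,440), so it starts slightly swung to the back. In the rack crop the stone is in the nearest slot and the two farther slots are free. Next I'll fit rigid poses.

```bash
python3 - <<'E'
import numpy as np,json
from h import *
f=np.load("top0.npz"); C=(f["K"],f["R"],f["t"])
def pt(x,y,z,sc,u0,v0): return ray((x+.5)/sc-.5+u0,(y+.5)/sc-.5+v0,z,*C)[:2]
def fit(L,sc,u0,v0):
    A=np.array([l[2:4] for l in L])/1e3; B=np.array([pt(l[0],l[1],l[4]/1e3,sc,u0,v0) for l in L])
    a,b=A-A.mean(0),B-B.mean(0)
    psi=np.arctan2((a[:,0]*b[:,1]-a[:,1]*b[:,0]).sum(),(a*b).sum())
    R=np.array([[np.cos(psi),-np.sin(psi)],[np.sin(psi),np.cos(psi)]]); t=B.mean(0)-R@A.mean(0)
    print("psi",psi,"t",t,"\n resid mm",(((B-t)@R-A)*1e3).round(1).tolist()); return R,t,psi
R,t,pb=fit([(75,158,75,102,112),(610,38,75,-102,112),(720,343,-45,-102,150),(738,415,-75,-102,150),(197,497,-60,92,166)],8,288,138)
for q in ((365,460),(510,428),(655,396)): print("panel mid in box",(((pt(*q,.15,8,288,138)-t)@R)*1e3).round(1))
print("tip in box",(((pt(325,440,.1655,8,288,138)-t)@R)*1e3).round(1))
s=533/80
D=[(118,73),(99,135),(84,199),(69,265)],[(316,115),(294,178),(279,241),(266,308)]
Rr,tr,pr=fit([(*D[j][i],45-30*i,45-90*j,87) for j in (0,1) for i in range(4)],s,110,135)
json.dump(dict(box=[*t,pb],rack=[*tr,pr]),open("pose.json","w"))
E
```

```text
psi 0.23275759583431896 t [ 0.52124055 -0.30576647] 
 resid mm [[-0.2, -0.9], [-1.3, 2.2], [-1.6, -0.6], [2.1, -0.5], [1.0, -0.1]]
panel mid in box [-58.8  29.4]
panel mid in box [-59.3 -23.1]
panel mid in box [-59.8 -75.7]
tip in box [-49.6  43.6]
psi -0.21306800838025472 t [0.55566132 0.28319899] 
 resid mm [[-0.8, -0.3], [-0.1, 1.3], [0.3, 0.9], [-0.2, 0.2], [-0.1, -2.3], [-0.0, 0.6], [0.8, 0.5], [0.2, -1.0]]
```

```bash
cat >> h.py <<'E'
import json
PO=json.load(open("pose.json"))
def W(name,x,y,z):
    tx,ty,p=PO[name]; c,s=np.cos(p),np.sin(p)
    return [tx+c*x/1e3-s*y/1e3, ty+s*x/1e3+c*y/1e3, z/1e3]
def Q(yaw):  # tool down, tool y at this yaw
    f=(yaw+np.pi/2)/2; return [np.cos(f),np.sin(f),0,0]
def snap(n,path,crop=None,sc=1.5625):
    from workcell import optics
    p,d=optics.get_image(n); m=optics.camera_model(n); np.savez(path+".npz",p=p,d=d,**m)
    if crop: p=p[crop[1]:crop[3],crop[0]:crop[2]]
    cv2.imwrite(f"pics/{path}.png",cv2.resize(p[:,:,::-1],None,fx=sc,fy=sc,interpolation=cv2.INTER_CUBIC))
E
python3 - <<'E'
from h import *
from workcell import r, command_gripper
q=Q(PO["box"][2]); ztcp=157+25
def tool(a,z):  # a: bar angle magnitude to the back
    e=np.array([np.sin(a),-np.cos(a)]); n=np.array([np.cos(a),np.sin(a)])
    h=14.5*abs(n[0])+11*abs(n[1])
    p=np.array([-60,92])+38*e-(7+h)*n
    return W("box",p[0],p[1],z)
command_gripper(0.0,30)
r.reach(tool(-.1,300),q)
r.move_straight(tool(-.1,ztcp),q,speed=.15,max_force=15)
print(r.read_state()["eef_pos"],tool(-.1,ztcp))
for a in np.arange(.1,1.56,.16):
    hit=r.move_straight(tool(a,ztcp),q,speed=.08,max_force=15)
    print(round(a,2),hit,r.read_state()["contact_force"].__array__().round(1) if hasattr(r.read_state()["contact_force"],'__array__') else r.read_state()["contact_force"])
    if hit: break
p=r.read_state()["eef_pos"]
r.move_straight([p[0],p[1],.30],q,speed=.2)
r.reach(W("box",-60,150,400),q)
snap("top","top1",(288,128,388,203),8)
snap("side","side1",(250,190,370,290),6)
print(r.read_state()["time_s"])
E
```

```text
[ 0.42480902 -0.27100113  0.18277578] [np.float64(0.42434010201205585), np.float64(-0.2707343446004576), 0.182]
0.1 False [-0.2 -1.1  0.3]
0.26 False [-0.5 -0.1 -0. ]
0.42 False [ 0.5 -0.9 -0.4]
0.58 False [-0.3 -0.9  0.3]
0.74 False [ 0.8 -0.3 -0.7]
0.9 False [-0.3  0.3  0. ]
1.06 False [ 0.8  0.4 -0.2]
1.22 False [ 0.5 -0.1  0.3]
1.38 False [-0.6  0.1 -0.3]
1.54 False [-0.6 -0.7  0.4]
8.625
```

View pics/side1.png

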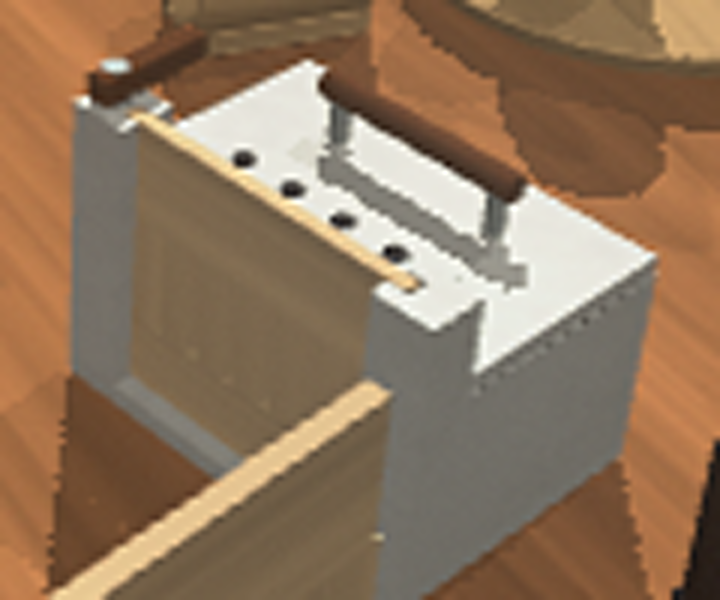

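The button now points straight back along the box side, from (115,75) to (205,38) in the side crop. The panel's top edge is free from (135,118) to (415,285). I'll grasp it and lift.

```bash
python3 - <<'E'
from h import *
from workcell import r, command_gripper
g=np.load("side1.npz"); C=(g["K"],g["R"],g["t"])
tx,ty,p=PO["box"]
for x,y in ((140,119),(415,283)):   # panel top strip mid, side crop
    v=ray((x+.5)/6-.5+250,(y+.5)/6-.5+190,.15,*C)[:2]-[tx,ty]
    print("side: panel in box",(np.array([[np.cos(p),np.sin(p)],[-np.sin(p),np.cos(p)]])@v*1e3).round(1))
q=Q(p); Z=147
command_gripper(.06,30)
r.reach(W("box",-60,0,260),q)
print("down hit",r.move_straight(W("box",-60,0,Z),q,speed=.1,max_force=12))
f0=np.array(r.read_state()["contact_force"])
command_gripper(0.0,30)
s=r.read_state(); print(s["grip_width"],s["grip_force"],"dF",(np.array(s["contact_force"])-f0).round(1),s["eef_pos"],s["time_s"])
E
```

```text
side: panel in box [-59.6  69.7]
side: panel in box [-55.3 -81.3]
down hit False
0.0073824901807032755 34.85586404800415 dF [ 8.5  3.3 -3.4] [ 0.46487687 -0.31931286  0.14744162] 11.8583
```

The 9 N along box +x means the true panel line lies slightly further back. I'll relieve that before lifting.

```bash
python3 - <<'E'
from h import *
from workcell import r
p=PO["box"][2]; q=Q(p); n=np.array([np.cos(p),np.sin(p)])
best=0
for dx in (1,2,3):
    r.move_straight(W("box",-60+dx,0,147),q,speed=.03)
    s=r.read_state(); F=np.array(s["contact_force"]); print(dx,"Fx",F[:2]@n.round(2),"Fz",F[2].round(1),"Mz",np.array(s["torque"]).round(2))
    best=dx
    if F[:2]@n<2: break
hit=False
for z in range(167,308,20):
    hit=r.move_straight(W("box",-60+best,0,z),q,speed=.08,max_force=15)
    s=r.read_state(); print(z,hit,np.array(s["contact_force"]).round(1),s["grip_width"])
    if hit: break
print(r.read_state()["time_s"])
E
```

```text
1 Fx 6.760319405711172 Fz -0.3 Mz [ 0.29 -0.93 -0.03]
2 Fx 1.8405791390056159 Fz 1.8 Mz [ 0.11 -0.42  0.01]
167 False [ 3.8 -0.   0.3] 0.007513868199651667
187 False [ 2.6 -0.1 -0.4] 0.007188080845988857
207 False [ 1.   0.  -1.6] 0.00750807971737862
227 False [ 1.2 -0.4 -1.9] 0.007417869053676768
247 False [-0.4 -0.4 -0.5] 0.007628812168651827
267 False [-1.   0.7 -2.6] 0.007379790490011998
287 False [-0.  -0.5 -1.9] 0.007330448547104509
307 False [ 0.8 -0.3 -1.4] 0.0069934319482949266
15.5583
```

```bash
python3 - <<'E'
from h import *
from workcell import r
q=Q(PO["box"][2])
r.move_straight(W("box",-58,0,345),q,speed=.15)
r.reach(W("rack",30,0,345),Q(PO["rack"][2]))
r.move_straight(W("rack",30,0,250),speed=.1)   # panel bottom about 113
r.hold(.3)
snap("top","top2",(90,125,190,200),8)
snap("side","side2",(190,90,290,200),5.4)
s=r.read_state(); print(s["time_s"],s["grip_width"],s["eef_pos"],W("rack",30,0,250),np.array(s["contact_force"]).round(1))
E
```

```text
19.6333 0.007089240755153461 [0.58501683 0.27688208 0.25016518] [np.float64(0.5849829203945344), np.float64(0.2768552063613365), 0.25] [ 0.6  0.4 -1.2]
```

View pics/side2.png

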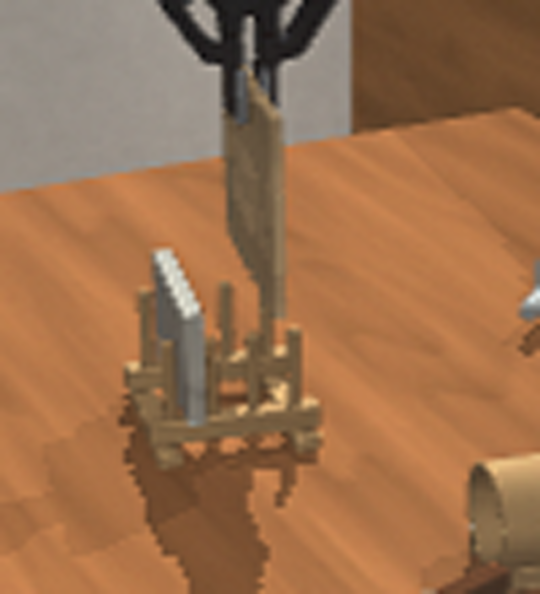

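View pics/top2.png

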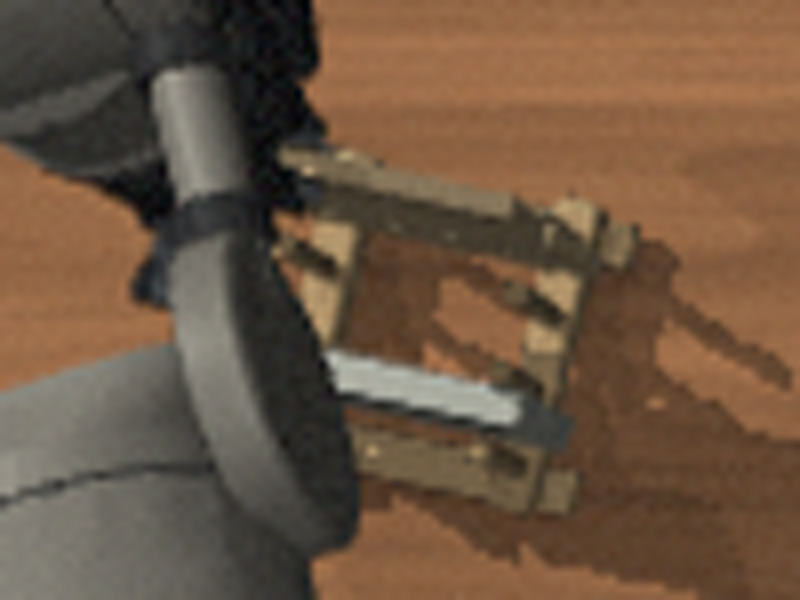

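The panel hangs straight over the far slot. In the side crop its near lower corner is at (277,318), between the near dowel tops at (294,330) and (254,342). I'll check that relation by casting rays in this one view.

```bash
python3 - <<'E'
from h import *
g=np.load("side2.npz"); C=(g["K"],g["R"],g["t"]); tx,ty,p=PO["rack"]
A=np.array([[np.cos(p),np.sin(p)],[-np.sin(p),np.cos(p)]])
for n,x,y,z in (("dowel45",294,330,.088),("dowel15",254,341,.088),("farTop45",264,276,.088),("far15",226,286,.088),("near panel bottom",278,318,.113),("near panel top",277,108,.253)):
    print(n,(A@(ray((x+.5)/5.4-.5+190,(y+.5)/5.4-.5+90,z,*C)[:2]-[tx,ty])*1e3).round(1))
E
```

```text
dowel45 [ 48.3 -49.1]
dowel15 [ 17.3 -60. ]
farTop45 [48.7 48.5]
far15 [17.7 37.2]
near panel bottom [ 29.9 -80.7]
near panel top [ 35.1 -63.6]
```

Both this view and the box grasp point to a bias of about +2 mm in x. I'll use x = 32 and lower under force guard.

```bash
python3 - <<'E'
from h import *
from workcell import r
r.move_straight(W("rack",32,0,250),speed=.03)
a=r.move_straight(W("rack",32,0,180),speed=.06,max_force=5)
s=r.read_state(); print(a,s["eef_pos"][2],np.array(s["contact_force"]).round(1),np.array(s["torque"]).round(2))
if not a:
    a=r.move_straight(W("rack",32,0,160),speed=.02,max_force=4)
    s=r.read_state(); print(a,s["eef_pos"][2],np.array(s["contact_force"]).round(1),np.array(s["torque"]).round(2),s["grip_width"])
print(s["time_s"])
snap("side","side3",(190,90,290,200),5.4)
E
```

```text
False 0.1805415167523207 [-0.1  0.6 -1. ] [0.01 0.02 0.02]
True 0.16727479817454885 [0.6 0.3 3.1] [-0.07 -0.06 -0.03] 0.007695155012355328
21.8667
```

View pics/side3.png

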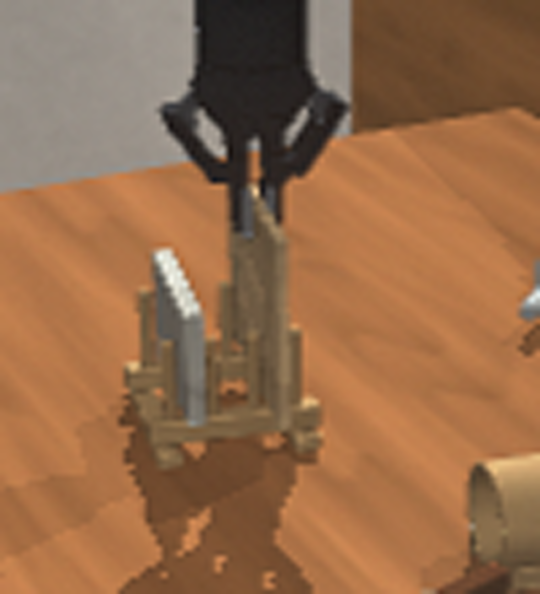

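The panel stands in the far slot, with contact at exactly the expected height (0.167), and the stone is untouched. I'll release it and withdraw.

```bash
python3 - <<'E'
from h import *
from workcell import r, command_gripper
command_gripper(.05); r.hold(.3)
p=r.read_state()["eef_pos"]
r.move_straight([p[0],p[1],.33],speed=.12)
r.reach([.45,0.,.4],Q(0)); r.hold(.3)
snap("side","side4"); snap("top","top4")
a=cv2.imread("pics/side4.png")[90:440,250:600]; b=cv2.imread("pics/top4.png")[150:400,150:600]
cv2.imwrite("pics/both4.png",np.hstack([a,cv2.resize(b,(450,350))]))
s=r.read_state(); print(s["time_s"],np.array(s["contact_force"]).round(1))
E
```

```text
25.8167 [ 0.1  0.1 -0. ]
```

View pics/both4.png

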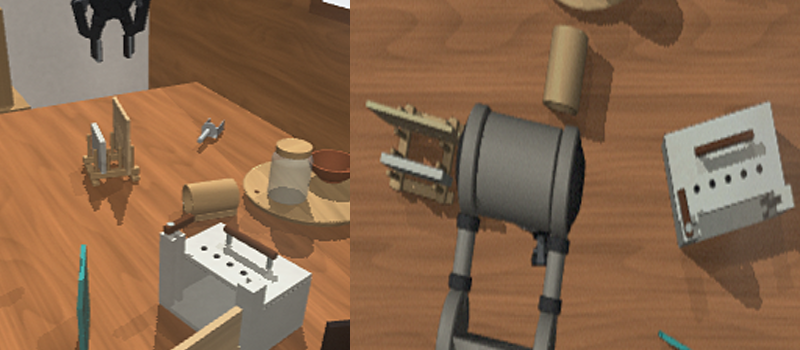

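The panel stands in the rack's far slot, at (120,135) in the left view and (410,115) in the right. The stone and tunnel haven't moved, the box front is open, and the button points to the back. I'll hand the job in.

```bash
python3 -c "
from workcell import r
print(r.finish_job())"
```

```text
the job is handed in; nothing more can be done
None
```

The job is handed in, with no verdict reported: turn button swung to the back, panel drawn out and lowered onto both rails in the rack's far slot, stone and tunnel left alone, about 26 s on the robot's clock.

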